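# Index a rotary drilling jig one hole on by its press-in plunger

### The arm

A 6-joint arm with a two-finger parallel gripper is mounted at the origin on the work surface. World frame = base frame: x ahead of the robot, y to its left, z up, the work surface at z = 0. Lengths are in m, angles in rad, forces in N, time in s.
With the tool pointing down it reaches from about 0.25 to 0.725 m from the base axis. Payload 4 kg.
Tool frame: the origin (TCP) lies midway between the tips of the shut fingers; the grasp point (between the pads) lies 19 mm behind it (bot.grip_point_offset is the distance from the TCP to the grasp point, in m); z points along the fingers, y is the line along which they close (so a half turn about z gives the same grasp; the last joint's range is limited). The gripper opens to 85 mm and grips with 20 to 120 N. Pads are 22 mm wide; open, the fingers measure 114 mm over their backs; the gripper's body (76 mm by 85 mm) begins 54 mm behind the grasp point. The pads swing forward as they close: fully open they stand 13 mm farther back than shut.
Start: joints at [1.239, 0.241, 0.005, 1.335, 0, 1.571], TCP at [0.163, 0.473, 0.209] pointing down, gripper open.
Joint ranges: [-2.72, 2.72], [-1.05, 1.87], [-1.09, 1.28], [-1.99, 2.15], [-1.42, 1.44], [-3.14, 3.14]. Speed limits (rad/s): [2.79, 2.79, 3.14, 3.14, 3.14, 3.14].

### API

Orientations are given as a unit quaternion [x, y, z, w].
In Python, from workcell import bot gives the robot as it stands.
- The arm moves only by the tool step_arm, never from a script. Its argument "targets" is text: rows parted by semicolons, each of 7 numbers parted by spaces: the opening, from -1 (shut) to 1 (fully open), so that 0 is half open, then the shift along the world's x, y, z normalised to -1 to 1, where 1 is 0.5 m, then the turn, a rotation vector about the world's x, y, z normalised to -1 to 1, where 1 is pi/4 rad. In form: gripper x y z wx wy wz; .... A call has 1 to 10 rows; each row is the pose to reach, as a shift and turn from the pose commanded when the call began; what a row does not reach only later rows make up. A row lasts 1/12 s, in which the tool goes at most 41.7 mm and 7.16 degrees, less where a joint would pass 70% of its speed; a pose out of reach is approached as far as the arm can. A call with a number of a shift or a turn outside -1 to 1 is refused whole. A call with a gripper value outside its range is refused whole. The fingers move at their own pace and stop on an object; the grip force is fixed at half the most. Time passes only in rows, so rows that repeat a pose let the fingers close. It gives the time, the measured TCP pose, the force, the opening and the grip force at its end, in the units of the state.
- bot.get_obs(): the state, without advancing time (a new reading comes with each control period).
- bot.camera(name): name is "scene" or "top"; returns the picture (420x560x3 uint8, red, green, blue); there is no depth.
- bot.camera_info(name): a dict with "vertical_fov" (degrees; the focal length in pixels is half the picture's height over the tangent of half this angle, whatever the lens; pixels are square), "cx", "cy" (the principal point, pixels), "pose" (4x4, takes a point from camera to world coordinates). Camera axes: x right, y up, looking along -z (the intrinsics and any distortion apply to the point x, -y, -z); pixel columns grow to the right and rows downward; lengths in m; the calibration is good to about 2 mm. A picture is of the moment at which its call begins. camera_info takes no time and is no camera call.
- bot.job_done(): hands the job in; it is judged then, once.
The state is a dict: "clock": time; "joint_pos": joint angles; "joint_vel": joint speeds; "tau": joint torques, N m; "eef_pos": TCP position; "tool_rot": TCP orientation; "ft_force": force on the tool from outside, world axes, zero at the start; "ft_torque": the same for the moment, N m; "grip_width": finger opening in m; "grasp_force": force on a finger pad.
Only numpy, scipy, OpenCV 4.12 (cv2) and the standard library are available. Lean on these libraries where they do the work, as an engineer would, in place of code of your own. Each camera call takes 0.05 s, during which the arm holds its last target. There are 200 camera calls.

### The job

The round chair-seat hoop in the drilling jig has to come round to its next drilling position: press the red index plunger in to unlock the turntable, turn the table one hole clockwise (seen from above), and let the plunger spring fully back up so that it locks in that next hole. The hoop only rides along: leave it seated on the turntable, do not lift it off, and do not disturb the other things on the bench.

Things in the scene. Friction and masses are not known exactly. Their poses are not given: they have to be found in the camera images.
- dish (a point): Centre of the floor (upper face) of the plunger's dished red palm cap (floor faced with black rubber); moves with it. Dish 62 mm outside, 52 mm inside, rim 7 mm above the floor: closed fingertips fit in. It stands on the turntable's lug 125 mm from the table axis, floor 100 mm above the bench when up, and goes round with the table: press in it, then push it, still pressed, along the circle about the axis.
- table_axis (a point): Point on the vertical axis of the turntable, 58 mm above the bench, level with the rubber face on which the hoop lies. Fixed. Twelve holes stand 30 degrees apart on a 250 mm circle about this axis in the steel index face, 40 mm above the bench.
- turntable (a joint): Angle of the turntable, rad, growing clockwise seen from above; about 0 in the hole where it starts, 0.524 in the next hole clockwise. With the plunger pressed in it turns at 0.15 N m (about 1.2 N at the cap) and stays where it is left.
- plunger (a joint): How far the plunger is pressed down, m: 0 fully up, 0.012 at its stop (3 to 4 N to start, 8 to 9 N at the stop). Up in a hole it locks the table (1.5 mm play at the cap); from 0.009 on the table is free. Off a hole the pin rides under the index plate and holds the cap 8 to 9 mm down by itself; within about 3 mm of a hole it springs up and centres the table, if no finger is on it.
- jig: Fixed green base casting, 308 mm across. Origin on the turntable axis at bench level, z up; its -x axis points to the hole where the plunger starts. A steel column (146 mm high, 180 mm from the axis, 60 degrees clockwise of +x) carries the drill arm over the hoop: underside 116 mm above the bench; the bush hangs to 85 mm above it, 71 mm from the axis.
- hoop: Loose wooden seat hoop, 172 mm outside, 112 mm inside diameter, 22 mm thick, about 0.35 kg, lying on the turntable round its 102 mm centre hub, with a keyway over a 12 mm drive pin. Origin in the centre of its underside, z up. Its top is 80 mm above the bench.
- peg: Loose wooden peg standing on its head near the jig, 26 mm across, 60 mm high; origin at its foot, z up. Bystander.
- clear_pot: Loose empty clear plastic pot, 84 mm across, 45 mm high, near the jig; origin under its centre, z up. Bystander.
- glue_bottle: Loose glue bottle, white with red cap, 62 mm across, 196 mm high; origin under its centre, z up. Bystander.
- peg_tub: Loose white tub of wooden pegs, 110 x 90 x 55 mm; origin under its centre, z up. Bystander.
- awl: Loose awl with orange handle lying on the bench, 170 mm long along its x axis; origin on the bench under it. Bystander.
- mallet: Loose mallet lying on the bench, handle along its x axis, 240 mm long; origin on the bench under it. Bystander.
- pencil: Loose flat carpenter's pencil, red, lying on the bench on the left side, 175 mm long along its x axis, 14 mm wide, 8 mm thick; origin under its centre. Bystander.
Not all that is in view belongs to the job. What is meant by the hoop is not black, and is the smaller of those in its own colour.

How it is judged:
By the outcome, as a careful person would: the job done as asked, in the order asked, and still so for the second after the job is handed in, with the robot touching nothing.
It also fails if it takes over 43 s, if anything falls off the work surface, if the arm or the gripper's body presses on something with over 40 N, if the wrist force passes 120 N, or if a joint passes its speed limit or range.

## Working session

There is one attempt and no reset: what is moved stays moved. The work goes in short steps, Python scripts to look and compute and a tool call to move; the robot and the scene stay as the last step left them, time stands still between calls to the robot, and variables do not carry over. Pictures are saved under pics/ and viewed, at most 10 in all, crops included, and the job is handed in when it is done.

Besides the shell and the picture viewer there is one more tool, called after "Emit:" by a JSON object that holds its "method" and its "body", one argument or row to a line. step_arm: Moves the arm, as the interface text tells. Scaled input: -1 to 1 covers 0.5 m each way for a shift and pi/4 rad each way for a turn. Its arguments: {"type":"object","properties":{"targets":{"type":"string"}},"required":["targets"]}

```bash
mkdir -p pics
python3 - <<'E'
from workcell import bot
import cv2
for n in("scene","top"):
    cv2.imwrite(f"pics/{n}0.png",bot.camera(n)[:,:,::-1]); i=bot.camera_info(n); print(n,i)
o=bot.get_obs();print(o["clock"],o["eef_pos"],o["tool_rot"],o["ft_force"])
E
```

```text
scene {'vertical_fov': 54.86038751156101, 'cx': 279.14860489974717, 'cy': 219.0153662420298, 'pose': array([[ 0.84939785, -0.40406461,  0.33949239,  0.87390619],
       [ 0.527424  ,  0.67263346, -0.51902616, -0.64096868],
       [-0.01863384,  0.61991614,  0.78444679,  1.04346765],
       [ 0.        ,  0.        ,  0.        ,  1.        ]])}
top {'vertical_fov': 50.696973964877586, 'cx': 283.0956676543443, 'cy': 206.07971020189134, 'pose': array([[-0.11047335,  0.96956158, -0.21850854,  0.20381884],
       [-0.99387643, -0.10726198,  0.02654249,  0.00258016],
       [ 0.00229692,  0.22010273,  0.97547399,  1.2830252 ],
       [ 0.        ,  0.        ,  0.        ,  1.        ]])}
0.1 [0.16266555 0.47213808 0.2077122 ] [ 1.65149172e-01  9.86268136e-01 -9.43806720e-04 -1.57811957e-04] [-0.77902264 -0.06241015 -0.24694227]
```

View pics/scene0.png

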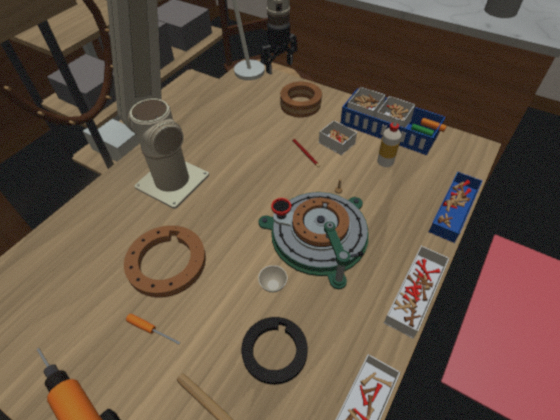

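View pics/top0.png

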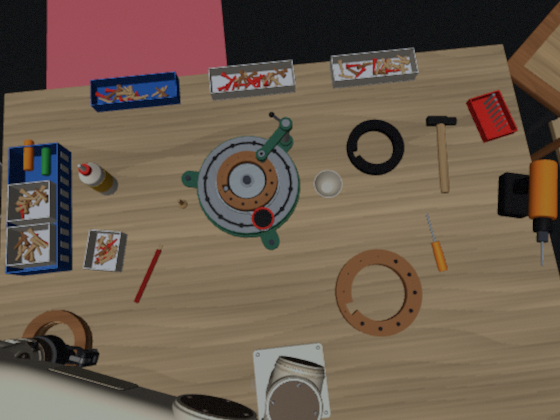

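```bash
cat > h.py <<'E'
import numpy as np,cv2
from workcell import bot
def ray(n,u,v):
    i=bot.camera_info(n);f=210/np.tan(np.radians(i["vertical_fov"]/2));P=i["pose"]
    return P[:3,3],P[:3,:3]@np.array([(u-i["cx"])/f,-(v-i["cy"])/f,-1])
def at(n,u,v,z):
    o,d=ray(n,u,v);return (o+d*(z-o[2])/d[2])[:2]
def proj(n,p):
    i=bot.camera_info(n);f=210/np.tan(np.radians(i["vertical_fov"]/2));P=i["pose"]
    c=P[:3,:3].T@(np.array(p)-P[:3,3]);return i["cx"]-f*c[0]/c[2],i["cy"]+f*c[1]/c[2]
def red(im,x0,y0,x1,y1):
    h=im[y0:y1,x0:x1].astype(int);m=((h[...,0]>110)&(h[...,1]<60)&(h[...,2]<60)).astype(np.uint8)
    c=max(cv2.findContours(m,0,1)[0],key=cv2.contourArea);(u,v),s,a=cv2.fitEllipse(cv2.convexHull(c));return u+x0,v+y0,s
E
python3 - <<'E'
from h import *
o=[]
for n,b,c in(("top",(240,195,290,240),(180,115,320,255)),("scene",(262,190,300,225),(250,165,390,305))):
    im=cv2.imread(f"pics/{n}0.png")[:,:,::-1];u,v,s=red(im,*b);print(n,u,v,s,at(n,u,v,.107))
    o.append(cv2.resize(im[c[1]:c[3],c[0]:c[2]],(400,400),interpolation=2))
print(at("top",247,180,.075),at("scene",320,219,.075))
cv2.imwrite("pics/c.png",np.hstack(o)[:,:,::-1])
E
```

```text
top 262.2728729248047 217.89970207214355 (21.77471923828125, 21.956907272338867) [0.44088707 0.0301442 ]
scene 280.9372367858887 205.61906337738037 (14.841995239257812, 18.906349182128906) [0.44598231 0.025376  ]
[0.56087125 0.06290624] [0.56137219 0.0639198 ]
```

View pics/c.png

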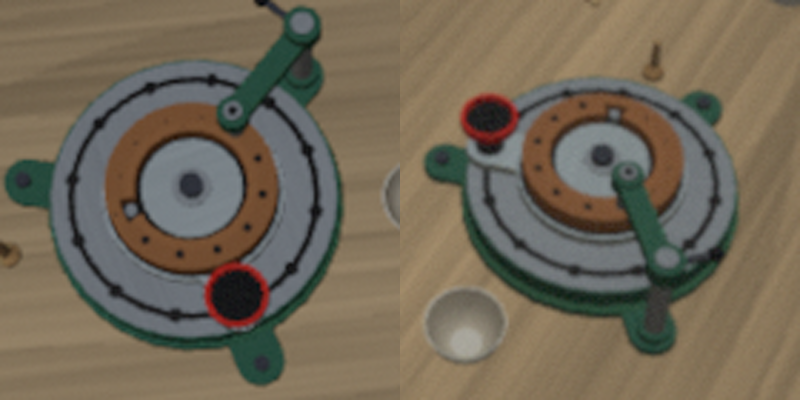

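Run:
```python
from h import *
from scipy.optimize import least_squares
H=[(211,79),(153,87),(99,123),(72,179),(78,240),(116,291),(175,314),(291,268),(316,211),(308,149),(268,102)]
W=np.array([at("top",180+u*.35-.33,115+v*.35-.33,.04) for u,v in H])
r=least_squares(lambda p:np.hypot(*(W-p[:2]).T)-p[2],[.56,.06,.125]);print(r.x,np.abs(r.fun).max())
c=r.x[:2];a=np.degrees(np.arctan2(*(W-c).T[::-1]));print(a.round(1),"phase",(a%30).round(1))
d=np.array(at("top",262.27,217.9,.107))-c;print("cap",np.hypot(*d),np.degrees(np.arctan2(d[1],d[0])))
d=np.array(at("scene",281.3,205.9,.107))-c;print("cap",np.hypot(*d),np.degrees(np.arctan2(d[1],d[0])))
from scipy.optimize import least_squares as L
q=L(lambda p:np.r_[np.array(proj("top",p))-[262.27,217.9],np.array(proj("scene",p))-[281.3,205.9]],[.44,.03,.1]);print(q.x,q.fun)
q=L(lambda p:np.r_[np.array(proj("top",p))-[246.5,179.4],np.array(proj("scene",p))-[320.4,218.9]],[.56,.06,.08]);print("hub",q.x,q.fun)
```

```text
[0.56258271 0.06393293 0.12525578] 0.0010758182189646165
[ -13.5   14.6   46.    76.1  105.9  136.4  166.  -134.  -104.2  -73.6
  -43.3] phase [16.5 14.6 16.  16.1 15.9 16.4 16.  16.  15.8 16.4 16.7]
cap 0.12629715762891003 -164.48611996925575
cap 0.12148331883571573 -161.3047793435605
[0.44306355 0.03072585 0.09818432] [-0.14884569 -0.12846095 -0.21239936  0.05966876]
hub [0.56252061 0.06412541 0.07599337] [-0.01031947 -0.0096083  -0.01444439  0.00461603]
```

Hoop candidates in the top view: jig ring (247,180), large brown ring (379,292), black ring (375,147) and brown ring at (57,340). The jig ring is the one, and the crop shows it on the hub with the red cap at (262,218). Axis is about (0.5625, 0.064), cap about (0.4423, 0.0295), and the next hole clockwise about (0.4412, 0.0942).

Emit:
{"method": "step_arm", "body": {
  "targets": "-1 .56 -.885 -.06 0 0 0;-1 .56 -.885 -.06 0 0 0;-1 .56 -.885 -.06 0 0 0;-1 .56 -.885 -.06 0 0 0;-1 .56 -.885 -.06 0 0 0;-1 .56 -.885 -.06 0 0 0;-1 .56 -.885 -.06 0 0 0;-1 .56 -.885 -.06 0 0 0;-1 .56 -.885 -.06 0 0 0;-1 .56 -.885 -.06 0 0 0"
}}

```text
clock: 0.93
eef_pos: [0.3856, 0.1192, 0.1845]
tool_rot: [0.165, 0.986, 0.0, -0.0]
ft_force: [0.7, 1.4, 0.3]
grip_width: -0.0001
grasp_force: 0.0
```

Emit:
{"method": "step_arm", "body": {
  "targets": "-1 .11 -.178 -.06 0 0 0;-1 .11 -.178 -.06 0 0 0;-1 .11 -.178 -.06 0 0 0;-1 .11 -.178 -.06 0 0 0;-1 .11 -.178 -.06 0 0 0;-1 .11 -.178 -.06 0 0 0"
}}

```text
clock: 1.43
eef_pos: [0.4396, 0.0325, 0.1544]
tool_rot: [0.165, 0.986, 0.0, -0.001]
ft_force: [0.1, -0.7, 0.7]
grip_width: -0.0003
grasp_force: 0.0
```

Run:
```python
from h import *
o=bot.get_obs();print(o["clock"],o["eef_pos"],o["tool_rot"],o["ft_force"])
a=bot.camera("top")[140:260,200:320];b=bot.camera("scene")[140:260,220:340]
cv2.imwrite("pics/c1.png",cv2.resize(np.hstack([a,b])[:,:,::-1],(800,400),interpolation=2))
```

```text
1.4333 [0.43963964 0.03246999 0.15441505] [ 1.65228656e-01  9.86255029e-01  6.26510091e-05 -7.10420582e-04] [ 0.11018958 -0.69756442  0.74179546]
```

View pics/c1.png

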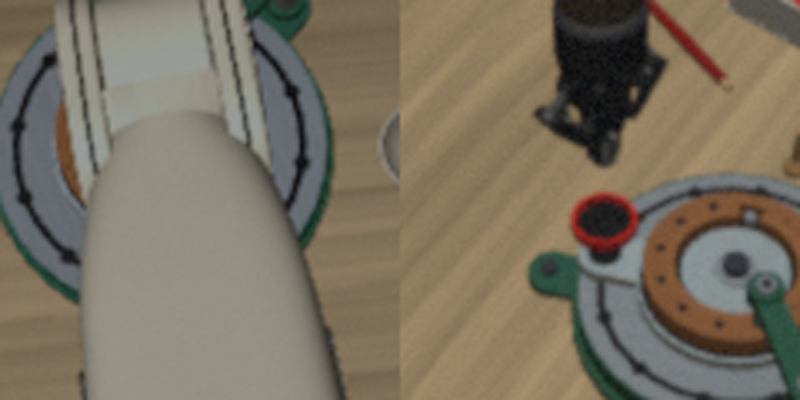

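Fingertip hangs just above the cap in the scene view (tip at about (281,188), cap at (281,206)), and the hoop is untouched. Descending.

Emit:
{"method": "step_arm", "body": {
  "targets": "-1 0 0 -.03 0 0 0;-1 0 0 -.06 0 0 0;-1 0 0 -.08 0 0 0;-1 0 0 -.08 0 0 0;-1 0 0 -.08 0 0 0;-1 0 0 -.08 0 0 0"
}}

```text
clock: 2.03
eef_pos: [0.4407, 0.033, 0.1156]
tool_rot: [0.164, 0.986, 0.0, 0.001]
ft_force: [-0.4, -0.2, 0.0]
grip_width: 0.0001
grasp_force: 0.0
```

Run:
```python
from h import *
p=bot.get_obs()["eef_pos"];print(p,proj("scene",p),proj("scene",[.4423,.0295,.1]))
b=bot.camera("scene")[165:225,240:320]
cv2.imwrite("pics/c2.png",cv2.resize(b[:,:,::-1],(800,600),interpolation=2))
```

```text
[0.44068154 0.03296192 0.11557961] (np.float64(280.7202037646061), np.float64(201.457843282149)) (np.float64(280.6549132022394), np.float64(205.74085992076363))
```

View pics/c2.png

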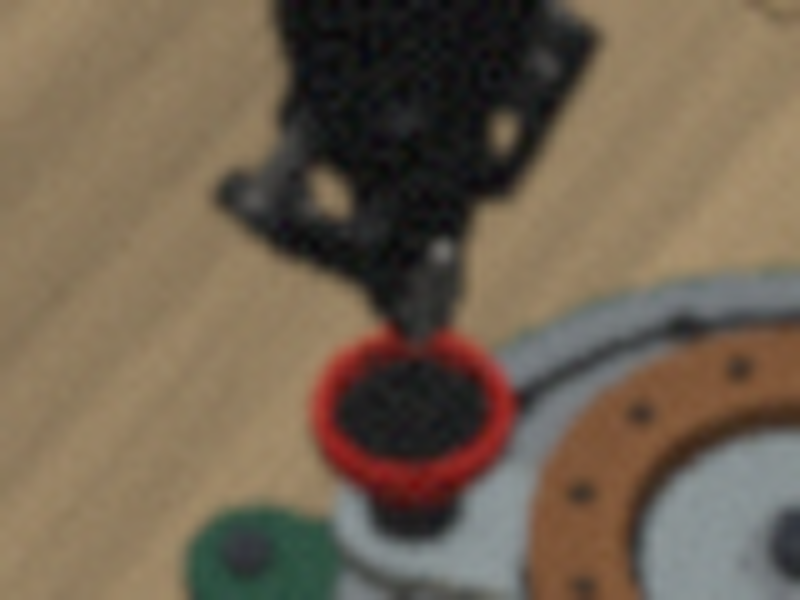

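Tip stands just behind the far rim in the image (about (281,199)) over the dish centre at (281,206); consistent with the readout to a few mm. Correcting and going in.

Emit:
{"method": "step_arm", "body": {
  "targets": "-1 .003 -.007 0 0 0 0;-1 .003 -.007 -.012 0 0 0;-1 .003 -.007 -.024 0 0 0;-1 .003 -.007 -.024 0 0 0;-1 .003 -.007 -.024 0 0 0"
}}

```text
clock: 2.5
eef_pos: [0.4412, 0.0286, 0.102]
tool_rot: [0.165, 0.986, -0.0, -0.001]
ft_force: [-0.4, 0.4, -0.4]
grip_width: 0.0002
grasp_force: 0.0
```

Emit:
{"method": "step_arm", "body": {
  "targets": "-1 0 0 -.006 0 0 0;-1 0 0 -.012 0 0 0;-1 0 0 -.018 0 0 0;-1 0 0 -.018 0 0 0;-1 0 0 -.018 0 0 0"
}}

```text
clock: 2.92
eef_pos: [0.4416, 0.0287, 0.0934]
tool_rot: [0.165, 0.986, -0.0, -0.0]
ft_force: [0.0, 0.9, 0.2]
grip_width: -0.0002
grasp_force: 0.0
```

Run:
```python
from h import *
o=bot.get_obs();p=o["eef_pos"];print(p,o["ft_force"],proj("scene",p))
b=bot.camera("scene")[165:225,240:320]
cv2.imwrite("pics/c3.png",cv2.resize(b[:,:,::-1],(800,600),interpolation=2))
```

```text
[0.4415782  0.02868878 0.0934194 ] [0.02565779 0.94978967 0.23355089] (np.float64(280.34911109701756), np.float64(207.2086895076973))
```

View pics/c3.png

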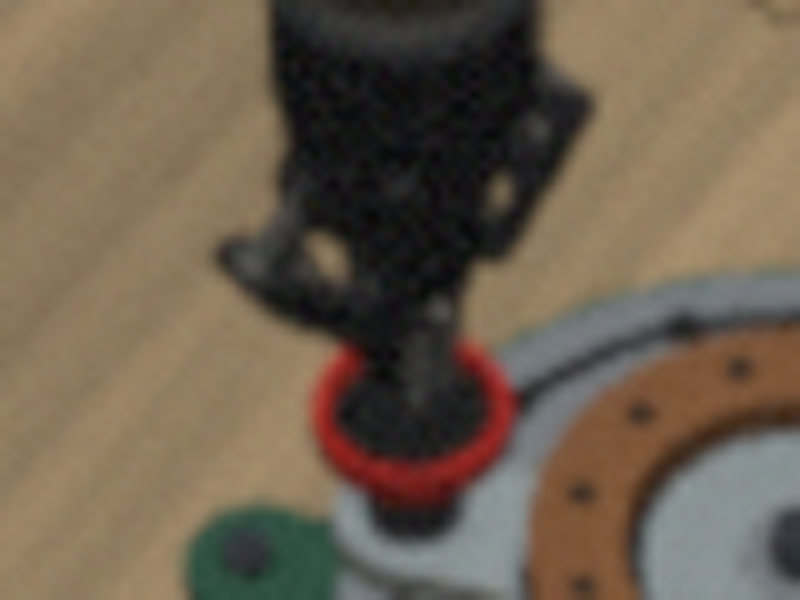

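Tip is inside the dish, centred (about (281,205)), cap still up. Pressing on by force.

Emit:
{"method": "step_arm", "body": {
  "targets": "-1 0 0 -.006 0 0 0;-1 0 0 -.010 0 0 0;-1 0 0 -.010 0 0 0;-1 0 0 -.010 0 0 0"
}}

```text
clock: 3.3
eef_pos: [0.4416, 0.0287, 0.0885]
tool_rot: [0.165, 0.986, -0.0, -0.0]
ft_force: [0.5, -0.6, 0.3]
grip_width: -0.0001
grasp_force: 0.0
```

Emit:
{"method": "step_arm", "body": {
  "targets": "-1 0 0 -.004 0 0 0;-1 0 0 -.006 0 0 0;-1 0 0 -.006 0 0 0;-1 0 0 -.006 0 0 0"
}}

```text
clock: 3.63
eef_pos: [0.4417, 0.0287, 0.0856]
tool_rot: [0.165, 0.986, -0.0, -0.0]
ft_force: [-0.4, 0.2, 0.2]
grip_width: 0.0002
grasp_force: 0.0
```

Run:
```python
from h import *
o=bot.get_obs();p=o["eef_pos"];print(p,o["ft_force"],o["tau"],proj("scene",p))
im=bot.camera("scene");i0=cv2.imread("pics/scene0.png")[:,:,::-1]
for i in(i0,im):
    h=i[190:225,262:300].astype(int);m=(h[...,0]>110)&(h[...,1]<60)&(h[...,2]<60);y,x=np.nonzero(m);print(len(x),x.min()+262,x.max()+262,y.max()+190,np.median(x)+262)
cv2.imwrite("pics/c4.png",cv2.resize(im[165:225,240:320,::-1],(800,600),interpolation=2))
```

```text
[0.44172007 0.02870411 0.08559129] [-0.41518451  0.19548737  0.16518689] [-3.18621242e-04 -3.31514561e+01  2.18606848e+01 -4.82649280e-03
 -2.91389715e-04  5.28338478e-05] (np.float64(280.432375721817), np.float64(208.85797835074726))
69 272 290 213 282.0
66 272 290 213 283.0
```

View pics/c4.png

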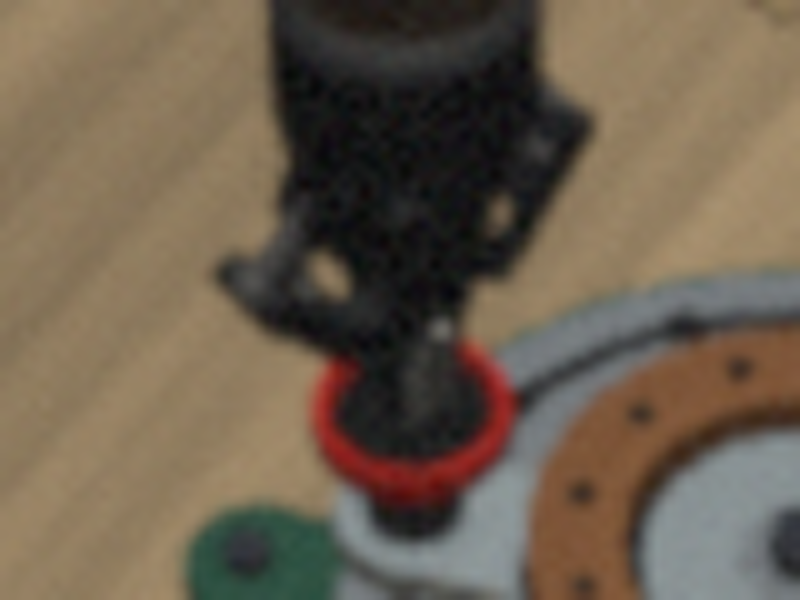

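Cap still up with the tip about at the floor; going further down in small steps.

Emit:
{"method": "step_arm", "body": {
  "targets": "-1 0 0 -.004 0 0 0;-1 0 0 -.006 0 0 0;-1 0 0 -.006 0 0 0;-1 0 0 -.006 0 0 0"
}}

```text
clock: 4.02
eef_pos: [0.4417, 0.0287, 0.0826]
tool_rot: [0.165, 0.986, -0.0, -0.0]
ft_force: [0.2, -0.3, 0.1]
grip_width: -0.0001
grasp_force: 0.0
```

Emit:
{"method": "step_arm", "body": {
  "targets": "-1 0 0 -.004 0 0 0;-1 0 0 -.006 0 0 0;-1 0 0 -.006 0 0 0;-1 0 0 -.006 0 0 0"
}}

```text
clock: 4.35
eef_pos: [0.4417, 0.0287, 0.0796]
tool_rot: [0.165, 0.986, -0.0, -0.0]
ft_force: [-0.6, -0.3, -0.0]
grip_width: 0.0001
grasp_force: 0.0
```

Run:
```python
from h import *
o=bot.get_obs();p=o["eef_pos"];print(p,o["ft_force"],o["tau"][1:3],proj("scene",p))
im=bot.camera("scene");i0=cv2.imread("pics/scene0.png")[:,:,::-1]
cv2.imwrite("pics/scene5.png",im[:,:,::-1])
t=i0[207:217,270:294];r=cv2.matchTemplate(cv2.resize(np.ascontiguousarray(im[200:230,262:302]),None,fx=8,fy=8,interpolation=2),cv2.resize(np.ascontiguousarray(t),None,fx=8,fy=8,interpolation=2),5)
x,y=cv2.minMaxLoc(r)[3];print("shift px",x/8-8,y/8-7,r.max())
print(proj("scene",[.4423,.0295,.1]),proj("scene",[.4423,.0295,.09]))
g=lambda a:cv2.resize(np.clip(a[165:225,255:305].astype(float)*1.8+20,0,255).astype(np.uint8),(400,480),interpolation=2)
cv2.imwrite("pics/c5.png",np.hstack([g(i0),g(im)])[:,:,::-1])
```

```text
[0.44168042 0.02870865 0.07956554] [-0.63856359 -0.31206652 -0.02088308] [-33.27318549  21.64025009] (np.float64(280.4537154368731), np.float64(210.0990186272758))
shift px 0.0 0.0 0.9947959
(np.float64(280.6549132022394), np.float64(205.74085992076363)) (np.float64(280.70608416973056), np.float64(207.84343317905228))
```

View pics/c5.png

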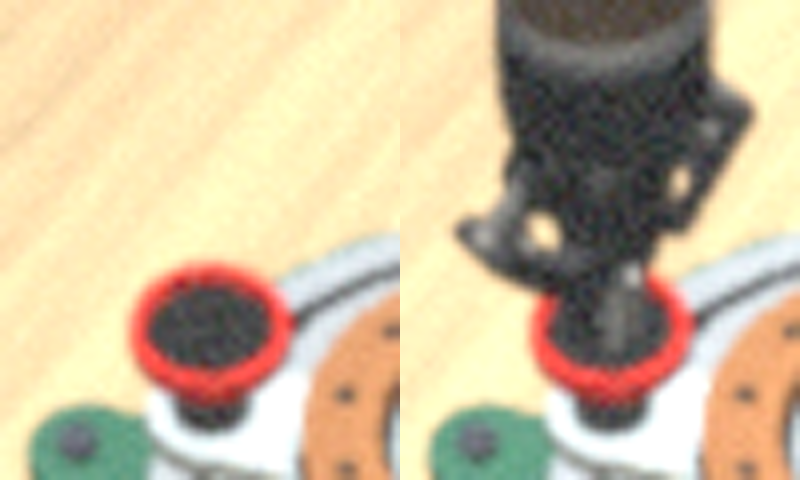

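The cap has not moved and the tip shows at about (281.5,208), 2 px higher than its readout predicts. So the readout or tip has an offset, and contact must be lower in readout terms. Continuing by force.

Emit:
{"method": "step_arm", "body": {
  "targets": "-1 0 0 -.003 0 0 0;-1 0 0 -.005 0 0 0;-1 0 0 -.005 0 0 0;-1 0 0 -.005 0 0 0"
}}

```text
clock: 4.73
eef_pos: [0.4419, 0.0287, 0.0773]
tool_rot: [0.165, 0.986, 0.0, 0.0]
ft_force: [-0.4, 0.5, 1.6]
grip_width: -0.0001
grasp_force: 0.6
```

Run:
```python
from h import *
print("base px",proj("scene",[0,0,0]),proj("top",[0,0,0]),"start tcp",proj("scene",[.163,.472,.208]),proj("top",[.163,.472,.208]))
print(at("scene",281.5,208.1,.1),at("scene",281.5,208.1,.09))
```

```text
base px (np.float64(171.62201881570712), np.float64(180.6228419524618)) (np.float64(291.2240360946832), np.float64(382.2559384934343)) start tcp (np.float64(278.8006807705192), np.float64(76.87621434021958)) (np.float64(82.65459966772343), np.float64(346.98810853668397))
[0.44942842 0.0228444 ] [0.4449293  0.02988029]
```

Emit:
{"method": "step_arm", "body": {
  "targets": "-1 0 0 -.004 0 0 0;-1 0 0 -.008 0 0 0;-1 0 0 -.008 0 0 0;-1 0 0 -.008 0 0 0"
}}

```text
clock: 5.07
eef_pos: [0.4419, 0.0287, 0.0733]
tool_rot: [0.165, 0.986, 0.0, 0.0]
ft_force: [-1.1, 0.4, 5.1]
grip_width: -0.0
grasp_force: 2.4
```

```bash
cat >> h.py <<'E'
def shift():
    im=bot.camera("scene");i0=cv2.imread("pics/scene0.png")[:,:,::-1];k=lambda a:cv2.resize(np.ascontiguousarray(a),None,fx=8,fy=8,interpolation=2)
    r=cv2.matchTemplate(k(im[197:230,250:312]),k(i0[207:214,270:294]),5);x,y=cv2.minMaxLoc(r)[3];return x/8-20,y/8-10,r.max()
E
python3 - <<'E'
from h import *
print(bot.get_obs()["ft_force"],shift())
E
```

```text
[-1.13883367  0.43646194  5.07955093] (0.0, 0.875, np.float32(0.9858818))
```

Contact: cap down about 4 mm at 5 N. Press to about 11 mm.

Emit:
{"method": "step_arm", "body": {
  "targets": "-1 0 0 -.005 0 0 0;-1 0 0 -.010 0 0 0;-1 0 0 -.014 0 0 0;-1 0 0 -.014 0 0 0;-1 0 0 -.014 0 0 0"
}}

```text
clock: 5.53
eef_pos: [0.442, 0.0287, 0.0666]
tool_rot: [0.165, 0.986, 0.0, 0.0]
ft_force: [-1.5, -1.0, 7.1]
grip_width: 0.0
grasp_force: 3.8
```

Run:
```python
from h import *
print(shift())
```

```text
(0.0, 2.125, np.float32(0.97992826))
```

Emit:
{"method": "step_arm", "body": {
  "targets": "-1 0 0 -.001 0 0 0;-1 -.0027 .0105 -.001 0 0 0;-1 -.005 .0212 -.001 0 0 0;-1 -.0069 .032 -.001 0 0 0;-1 -.0083 .0428 -.001 0 0 0;-1 -.0083 .0428 -.001 0 0 0;-1 -.0083 .0428 -.001 0 0 0"
}}

```text
clock: 6.17
eef_pos: [0.4385, 0.0508, 0.0665]
tool_rot: [0.165, 0.986, 0.001, 0.001]
ft_force: [-0.8, 0.8, 6.9]
grip_width: -0.0001
grasp_force: 3.8
```

Run:
```python
from h import *
a=np.array(proj("scene",[.4423,.0295,.1]));b=np.array(proj("scene",[.4423-.0042,.0295+.0214,.089]))
print(shift(),"expect",b-a)
```

```text
(2.5, -2.875, np.float32(0.980668)) expect [ 2.52782942 -2.76383016]
```

Cap follows exactly. Continue to 30°.

Emit:
{"method": "step_arm", "body": {
  "targets": "-1 -.0009 .0108 0 0 0 0;-1 -.0013 .0217 0 0 0 0;-1 -.0012 .0326 0 0 0 0;-1 -.0008 .0436 0 0 0 0;-1 .0004 .0544 0 0 0 0;-1 .0017 .0652 0 0 0 0;-1 .0037 .0759 0 0 0 0;-1 .006 .0866 0 0 0 0;-1 .006 .0866 0 0 0 0;-1 .006 .0866 0 0 0 0"
}}

```text
clock: 7.05
eef_pos: [0.4421, 0.0944, 0.0667]
tool_rot: [0.165, 0.986, 0.001, 0.001]
ft_force: [-0.2, 1.9, 6.9]
grip_width: -0.0001
grasp_force: 3.8
```

```bash
sed -i 's/im\[197:230,250:312\]/im[190:230,250:312]/; s/y\/8-10/y\/8-17/' h.py
python3 - <<'E'
from h import *
a=np.array(proj("scene",[.4423,.0295,.1]))
for th in(28,29,30,31,32):
    t=np.radians(-164-th);print(th,np.array(proj("scene",[.5625+.125*np.cos(t),.064+.125*np.sin(t),.089]))-a)
print(shift())
E
```

```text
28 [  9.58101197 -10.5859797 ]
29 [ 10.05608186 -10.96200347]
30 [ 10.53916109 -11.33122501]
31 [ 11.03010469 -11.69356167]
32 [ 11.52876658 -12.04893275]
(10.25, -11.375, np.float32(0.92764187))
```

Emit:
{"method": "step_arm", "body": {
  "targets": "-1 0 0 .01 0 0 0;-1 0 0 .02 0 0 0;-1 0 0 .03 0 0 0;-1 0 0 .05 0 0 0;-1 0 0 .09 0 0 0;-1 0 0 .15 0 0 0;-1 0 0 .22 0 0 0;-1 0 0 .26 0 0 0;-1 0 0 .26 0 0 0;-1 0 0 .26 0 0 0"
}}

```text
clock: 7.93
eef_pos: [0.4411, 0.0934, 0.1964]
tool_rot: [0.165, 0.986, 0.0, 0.001]
ft_force: [-0.4, -0.1, -0.8]
grip_width: -0.0002
grasp_force: 0.0
```

Run:
```python
from h import *
a=np.array(proj("scene",[.4423,.0295,.1]))
for z in(.1,.0915):
  for th in(29,30,31):
    t=np.radians(-164-th);print(z,th,np.array(proj("scene",[.5625+.125*np.cos(t),.064+.125*np.sin(t),z]))-a)
print(shift())
im=bot.camera("scene");i0=cv2.imread("pics/scene0.png")[:,:,::-1]
g=lambda a:cv2.resize(a[165:275,262:372],(400,400),interpolation=2)
cv2.imwrite("pics/c6.png",np.hstack([g(i0),g(im)])[:,:,::-1])
```

```text
0.1 29 [ 10.06936402 -13.30347801]
0.1 30 [ 10.55571942 -13.6734979 ]
0.1 31 [ 11.04998813 -14.03661691]
0.0915 29 [ 10.05908474 -11.49137234]
0.0915 30 [ 10.54290467 -11.8607764 ]
0.0915 31 [ 11.03460004 -12.22329192]
(10.25, -13.875, np.float32(0.9238505))
```

View pics/c6.png

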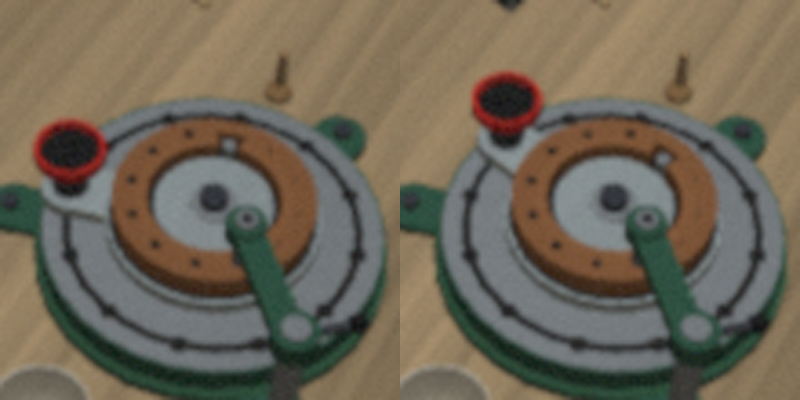

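The cap is fully up: it shifted (10.25, −13.9) px, and about (10.55, −13.7) is expected for 30° and up. The hoop is still seated and turned one hole, with its keyway moved clockwise, and the peg and pot are unmoved. The arm is clear of everything, so I'm handing in.

```bash
python3 -c "
from workcell import bot
print(bot.job_done())"
```

```text
the job is handed in; nothing more can be done
None
```

I turned the table one hole clockwise and the plunger sprang fully back up in the next hole; the hoop is still seated, the peg and pot beside the jig are unmoved, and I handed the job in at about 8 s with the arm clear.

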